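# Put the coil winder into third gear

## Task

Put the bench coil winder into third gear: push the red-knobbed lever with your fingertips to neutral, across the H-shaped gate to the right, then forward until it is fully home in the third slot (far right, marked with three dots), and move clear. Only push the lever, never take it between the fingers, and leave everything else on the bench and on the machine where it stands.

Things in the scene. Friction and masses are not known exactly. Their poses are not given: they have to be found in the camera images.
- winder: bench coil winder, blue housing fixed to the bench: 240 mm deep (x -120..120), 360 mm wide (y -120..240), deck 85 mm high. Origin on the bench below the gear lever's pivot; x points away from the robot (forward), y left, z up; turned up to 0.35 rad about z. On the deck's left end stands a winding head with bobbin (x -115..90, y 155..235, up to 160 mm high)
- gate (a point): centre of the top face of the aluminium gate plate, 120 x 120 mm, 104 mm above the bench, axes as the winder's. Its H-shaped cut-out: a neutral channel along y, 20 mm wide; at each end of it a slot running forward and back along x, 18 mm wide, slot centres 19 mm left and right of the middle, ends 32 mm fore and aft of it. The gate really stops the lever
- third_slot (a point): forward end of the third slot, at the top face of the gate plate. As the robot sees it the slots are: first far left (1 dot), second near left (2 dots), third far right (3 dots), fourth near right (4 dots)
- pivot (a point): pivot of the gear lever inside the housing, 40 mm above the bench, axes as the winder's. Seen from here, in the winder's frame, the knob's centre lies at 130 mm times (sin(shift), -sin(select) cos(shift), cos(select) cos(shift))
- knob (a point): centre of the red ball knob, 28 mm in diameter, at the top of the gear lever, 130 mm from the pivot; the steel stick below it is 10 mm thick. 170 mm above the bench when upright, about 150 mm when fully leaned into a slot. z points up along the lever. The lever stays where it is left; 1 to 2 N at the knob moves it
- gear_select (a joint): sideways lean of the lever, rad, outer hinge, about the winder's x axis: positive leans right (winder -y). 0 is the middle of the neutral channel; -0.25 to -0.37 lies in the left slots, 0.25 to 0.37 in the right slots, and the gate stops it at about 0.37 either way. At the start it is in the left slots
- gear_shift (a joint): fore-and-aft lean of the lever, rad, inner hinge: positive leans forward (winder +x). 0 is neutral; within 0.08 of it the lever can go across. It meets the end of a forward slot at about 0.41 and of a rear slot at about -0.41. At the start it is anywhere from -0.36 to 0.36, along the left slots
- bobbin_a: loose bobbin with copper wire, 40 mm wide, 28 mm high, standing on the far right corner of the winder's deck; origin at its underside; leave alone
- bobbin_b: loose bobbin with green wire, same size, standing on the near left part of the deck; leave alone
- pin_jar: clear jar with white cap, 68 mm wide, 95 mm high, on the bench right of the winder; leave alone
- beaker: white plastic beaker, 80 mm wide, 105 mm high, on the bench right of the winder; leave alone
- pliers: red-handled pliers, 160 mm long, lying on the bench left of the winder; leave alone
- red_box: small red box 50 x 35 x 22 mm on the bench beyond the winder; leave alone

How it is judged:
By the outcome, as a careful person would: the job done as asked, in the order asked, and still so for the second after the job is handed in, with the robot touching nothing.
It also fails if it takes over 48 s, if anything falls off the work surface, if the arm or the gripper's body presses on something with over 40 N, if the wrist force passes 120 N, or if a joint passes its speed limit or range.

## Robot

A 6-joint arm with a two-finger parallel gripper is mounted at the origin on the work surface. World frame = base frame: x ahead of the robot, y to its left, z up, the work surface at z = 0. Lengths are in m, angles in rad, forces in N, time in s.
With the tool pointing down it reaches from about 0.35 to 0.725 m from the base axis. Payload 6 kg.
Tool frame: the origin (TCP) lies midway between the tips of the shut fingers; the grasp point (between the pads) lies 19 mm behind it; z points along the fingers, y is the line along which they close (so a half turn about z gives the same grasp; the last joint's range is limited). The gripper opens to 85 mm and grips with 20 to 120 N. Pads are 22 mm wide; open, the fingers measure 114 mm over their backs; the gripper's body (76 mm by 85 mm) begins 54 mm behind the grasp point. The pads swing forward as they close: fully open they stand 13 mm farther back than shut.
Start: joints at [-0.803, 0.04, 0.085, 0, -1.615, -0.334], TCP at [0.252, -0.544, 0.231] pointing down, gripper open.
Joint ranges: [-2.56, 2.56], [-1.29, 2.01], [-1.08, 1.49], [-3.29, 1.98], [-2.81, -0.18], [-2.99, 2.99]. Speed limits (rad/s): [2.57, 2.57, 3.01, 3.14, 3.14, 3.14].

## Interface

Orientations are given as a rotation vector (axis times angle).
In Python, from cell import bot gives the robot as it stands.
- The arm moves only by the tool apply_moves, never from a script. Its argument "commands" is a list of rows, each an object with "grip": the finger opening in mm, from 0 to 85.4; "delta_pos": the shift along the tool's x, y, z in mm, a list of three; "dr": the turn, a rotation vector about the tool's x, y, z in degrees, a list of three. A call has 1 to 12 rows; each row shifts and turns the commanded pose from where the row before left it, along the tool's axes as they then stand; what a row does not reach is not made up. A row lasts 1/12 s, in which the tool goes at most 41.7 mm and 7.16 degrees, less where a joint would pass 70% of its speed; a pose out of reach is approached as far as the arm can. A call with a gripper value outside its range is refused whole. The fingers move at their own pace and stop on an object; "squeeze" is the grip in N (left out, the last holds). Time passes only in rows, so rows that do not move let the fingers close. It gives the time, the measured TCP pose, the force, the opening and the grip force at its end, in the units of the state.
- bot.observe(): the state, without advancing time (a new reading comes with each control period).
- bot.grab_frame(name): name is "scene" or "top"; returns a dict with "frame" (480x640x3 uint8, red, green, blue), "fovy" (degrees; the focal length in pixels is half the picture's height over the tangent of half this angle, whatever the lens; pixels are square), "cx", "cy" (the principal point, pixels), "R" (3x3) and "t" (3): a world point X has camera coordinates R X + t. Camera axes: x right, y down, z forward; pixel columns grow to the right and rows downward; lengths in m; the calibration is good to about 2 mm. A picture is of the moment at which its call begins. There is no depth.
- bot.finish_job(): hands the job in; it is judged then, once.
The state is a dict: "clock": time; "q": joint angles; "qd": joint speeds; "joint_efforts": joint torques, N m; "tcp_pos": TCP position; "tool_rot": TCP orientation; "ft_force": force on the tool from outside, world axes, zero at the start; "torque": the same for the moment, N m; "gripper_width": finger opening in m; "grasp_force": force on a finger pad.
Only numpy, scipy, OpenCV 4.12 (cv2) and the standard library are available. Lean on these libraries where they do the work, as an engineer would, in place of code of your own. Each camera call takes 0.05 s, during which the arm holds its last target. There are 200 camera calls.

## Working session

There is one attempt and no reset: what is moved stays moved. The work goes in short steps, Python scripts to look and compute and a tool call to move; the robot and the scene stay as the last step left them, time stands still between calls to the robot, and variables do not carry over. Pictures are saved under pics/ and viewed, at most 10 in all, crops included, and the job is handed in when it is done.

Besides the shell and the picture viewer there is one more tool, called after "Call:" in YAML: its name, and indented under it one key for each argument. apply_moves: Moves the arm, as the interface text tells. Its arguments: {"type":"object","properties":{"commands":{"type":"array","items":{"type":"object","properties":{"grip":{"type":"number"},"delta_pos":{"type":"array","items":{"type":"number"}},"dr":{"type":"array","items":{"type":"number"}}}}},"squeeze":{"type":"number"}},"required":["commands"]}

```bash
mkdir -p pics
cat > h.py <<'E'
import numpy as np,cv2
from cell import bot
def grab(n,f):
    g=bot.grab_frame(n); cv2.imwrite(f,g['frame'][:,:,::-1]); return g
def K(g):
    f=240/np.tan(np.radians(g['fovy'])/2); return f
def ray(g,u,v):
    R=np.array(g['R']);t=np.array(g['t']);f=K(g)
    return -R.T@t, R.T@np.array([(u-g['cx'])/f,(v-g['cy'])/f,1])
def atz(g,u,v,z):
    c,d=ray(g,u,v); return c+d*(z-c[2])/d[2]
def proj(g,X):
    p=np.array(g['R'])@X+np.array(g['t']); f=K(g); return f*p[0]/p[2]+g['cx'],f*p[1]/p[2]+g['cy']
def tri(g1,p1,g2,p2):
    c1,d1=ray(g1,*p1);c2,d2=ray(g2,*p2)
    s=np.linalg.lstsq(np.c_[d1,-d2],c2-c1,rcond=None)[0]
    a=c1+d1*s[0];b=c2+d2*s[1]; return (a+b)/2,np.linalg.norm(a-b)
E
python3 - <<'E'
from h import *
import pickle
G={n:grab(n,f'pics/{n}0.png') for n in('scene','top')}
pickle.dump(G,open('g0.pkl','wb'))
for n,g in G.items(): print(n,g['fovy'],-np.array(g['R']).T@g['t'])
o=bot.observe();print(o['clock'],o['tcp_pos'],o['tool_rot'],o['ft_force'])
E
```

```text
scene 54.64642863375298 [ 1.03521016 -0.03200152  0.85956132]
top 57.24161909790695 [0.4766031  0.04692092 1.01926509]
0.1 [ 0.25213014 -0.54411697  0.23033496] [ 6.75989271e-01 -3.06750329e+00 -2.51842080e-03] [ 0.20413875 -0.38830396 -0.40618044]
```

View pics/scene0.png

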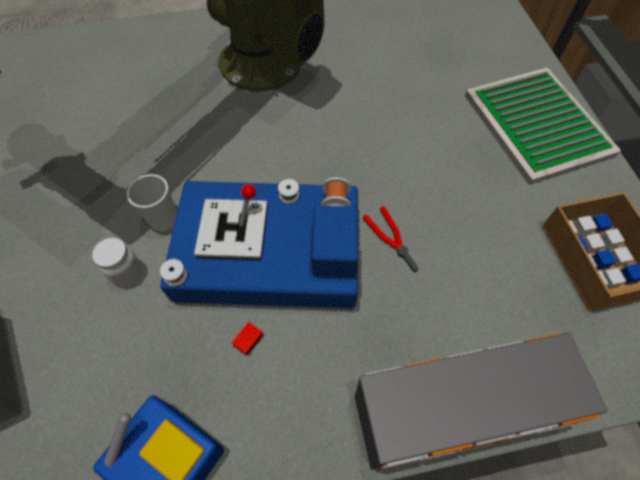

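View pics/top0.png

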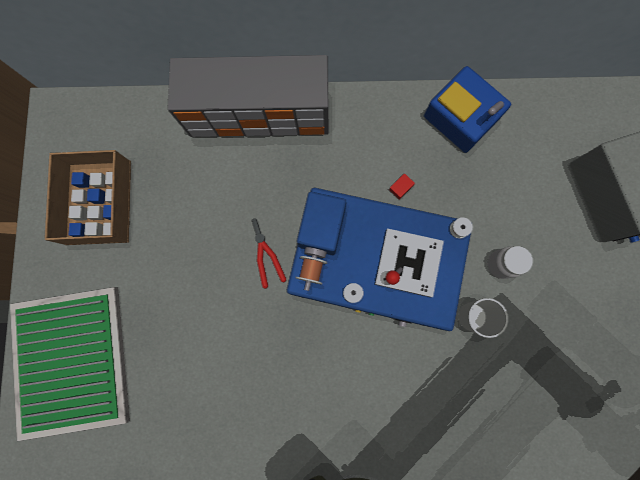

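The scene view looks back at the robot: the plate is near (231,228) and the red knob at (248,191). In the top view the plate is near (410,263) and the knob at (393,278), near left, so the lever is in second. Next I'll measure the plate and knob.

```bash
cat >> h.py <<'E'
def knobpix(g,near,r=60):
    im=g['frame'].astype(int); m=((im[...,0]>110)&(im[...,1]<60)&(im[...,2]<70)).astype(np.uint8)
    n,l,s,c=cv2.connectedComponentsWithStats(m)
    k=[i for i in range(1,n) if s[i,4]>15 and np.hypot(*(c[i]-near))<r]
    i=min(k,key=lambda i:np.hypot(*(c[i]-near))); return c[i],s[i]
E
python3 - <<'E'
from h import *
import pickle
G=pickle.load(open('g0.pkl','rb'))
kp={}
for n,near in(('scene',(248,191)),('top',(393,278))):
    kp[n],s=knobpix(G[n],near); print(n,kp[n],s)
X,e=tri(G['scene'],kp['scene'],G['top'],kp['top']);print('knob',X,e)
for n,near in(('scene',(231,228)),('top',(410,263))):
    g=G[n];im=g['frame'].astype(int)
    m=(im.min(2)>150).astype(np.uint8)
    N,l,s,c=cv2.connectedComponentsWithStats(m)
    i=min(range(1,N),key=lambda i:np.hypot(*(c[i]-near)) if s[i,4]>500 else 1e9)
    pts=np.argwhere(l==i)[:,::-1]
    w=np.array([atz(g,u,v,.104)[:2] for u,v in pts]).astype(np.float32)
    (cx,cy),sz,a=cv2.minAreaRect(w); print(n,'plate',cx,cy,sz,a)
    if n=='top': print(cv2.boxPoints(((cx,cy),sz,a)))
E
```

```text
scene [247.864 190.024] [241 184  14  12 125]
top [392.92561983 277.01652893] [387 271  13  13 121]
knob [ 0.53231536 -0.07212233  0.16258738] 0.0001591756555640022
scene plate 0.5667685270309448 -0.11572275310754776 (0.11873330175876617, 0.11844664812088013) 76.479248046875
top plate 0.5673448443412781 -0.11532505601644516 (0.11906929314136505, 0.11895515024662018) 76.47838592529297
[[ 0.49559596 -0.15930292]
 [ 0.61125386 -0.18711609]
 [ 0.63909376 -0.07134719]
 [ 0.52343583 -0.04353403]]
```

Call:
apply_moves:
  commands:
    - {"grip": 0, "delta_pos": [-32, 26, 0], "dr": [0, 0, 0]}
    - {"grip": 0, "delta_pos": [-32, 26, 0], "dr": [0, 0, 0]}
    - {"grip": 0, "delta_pos": [-32, 26, 0], "dr": [0, 0, 0]}
    - {"grip": 0, "delta_pos": [-32, 26, 0], "dr": [0, 0, 0]}
    - {"grip": 0, "delta_pos": [-32, 26, 0], "dr": [0, 0, 0]}
    - {"grip": 0, "delta_pos": [-32, 26, 0], "dr": [0, 0, 0]}
    - {"grip": 0, "delta_pos": [-32, 26, 0], "dr": [0, 0, 0]}
    - {"grip": 0, "delta_pos": [-32, 26, 0], "dr": [0, 0, 0]}
    - {"grip": 0, "delta_pos": [-32, 26, 0], "dr": [0, 0, 0]}
    - {"grip": 0, "delta_pos": [-32, 26, 0], "dr": [0, 0, 0]}
    - {"grip": 0, "delta_pos": [-32, 26, 0], "dr": [0, 0, 0]}
    - {"grip": 0, "delta_pos": [-32, 26, 0], "dr": [0, 0, 0]}

```text
clock: 1.1
tcp_pos: [0.4698, -0.0977, 0.2313]
tool_rot: [-0.677, 3.067, 0.0]
ft_force: [1.0, -0.5, 0.6]
gripper_width: -0.0001
grasp_force: 0.0
```

Call:
apply_moves:
  commands:
    - {"grip": 0, "delta_pos": [0, 0, 0], "dr": [0, 0, -6.5]}
    - {"grip": 0, "delta_pos": [0, 0, 0], "dr": [0, 0, -6.5]}
    - {"grip": 0, "delta_pos": [0, 0, 0], "dr": [0, 0, -6.5]}
    - {"grip": 0, "delta_pos": [0, 0, 0], "dr": [0, 0, -6.5]}
    - {"grip": 0, "delta_pos": [0, 0, 0], "dr": [0, 0, -6.5]}
    - {"grip": 0, "delta_pos": [0, 0, 0], "dr": [0, 0, -6.5]}
    - {"grip": 0, "delta_pos": [0, 0, 0], "dr": [0, 0, -6.5]}
    - {"grip": 0, "delta_pos": [0, 0, 0], "dr": [0, 0, -6.2]}
    - {"grip": 0, "delta_pos": [0, 0, 0], "dr": [0, 0, 0]}

```text
clock: 1.85
tcp_pos: [0.4693, -0.0998, 0.2308]
tool_rot: [1.95, -2.462, -0.001]
ft_force: [0.4, 0.2, 0.4]
gripper_width: -0.0002
grasp_force: 0.0
```

```bash
cat >> h.py <<'E'
C=np.array([.567,-.1155]);A=np.radians(-13.52)
ux=np.array([np.cos(A),np.sin(A)]);uy=np.array([-ux[1],ux[0]])
from scipy.spatial.transform import Rotation as Ro
def st(target=None):
    o=bot.observe();p=np.array(o['tcp_pos']);R=Ro.from_rotvec(o['tool_rot']).as_matrix()
    d=p[:2]-C; print('t',o['clock'],'tcp winder mm',np.round([d@ux*1e3,d@uy*1e3,p[2]*1e3],1),'toolx deg',np.round(np.degrees(np.arctan2(R[1,0],R[0,0])),2),'tilt',R[2,2],'F',np.round(o['ft_force'],1),'w',o['gripper_width'])
    if target is not None:
        t=np.array(target)/1e3; W=np.r_[C+t[0]*ux+t[1]*uy,t[2]]; print('tool delta mm',np.round(R.T@(W-p)*1e3,1))
def knob(ns,nt,r=40):
    gs,gt=bot.grab_frame('scene'),bot.grab_frame('top')
    X,e=tri(gs,knobpix(gs,ns,r)[0],gt,knobpix(gt,nt,r)[0]); d=X[:2]-C
    print('knob winder mm',np.round([d@ux*1e3,d@uy*1e3,X[2]*1e3,e*1e3],1)); return gs,gt
E
python3 -c "
from h import *
st((-85,34,230))"
```

```text
t 1.85 tcp winder mm [-98.7  -7.6 230.8] toolx deg -103.23 tilt -0.9999995904064275 F [0.4 0.2 0.4] w -0.00015527117169204097
tool delta mm [-41.5 -13.9   0.8]
```

Call:
apply_moves:
  commands:
    - {"grip": 0, "delta_pos": [-20, 0, 0]}
    - {"grip": 0, "delta_pos": [-21, 0, 0]}
    - {"grip": 0, "delta_pos": [0, 0, 24]}
    - {"grip": 0, "delta_pos": [0, 0, 24]}
    - {"grip": 0, "delta_pos": [0, 0, 24]}
    - {"grip": 0, "delta_pos": [0, 0, 23]}
    - {"grip": 0, "delta_pos": [0, 0, 0]}
    - {"grip": 0, "delta_pos": [0, -10, 0]}
    - {"grip": 0, "delta_pos": [0, -5, 0]}
    - {"grip": 0, "delta_pos": [0, -5, 0]}
    - {"grip": 0, "delta_pos": [0, 0, 0]}

```text
invalid input at $.commands[0]: expected keys grip, delta_pos, dr
```

```bash
python3 -c "
from h import *
st((-30,34,135))
gs,gt=knob((248,191),(393,278))
a=cv2.resize(gs['frame'][130:300,130:370,::-1],None,fx=3,fy=3);cv2.imwrite('pics/s1.png',a)"
```

```text
t 1.85 tcp winder mm [-98.7  -7.6 230.8] toolx deg -103.23 tilt -0.9999995904064275 F [0.4 0.2 0.4] w -0.00015527117169204097
tool delta mm [-41.2 -69.   95.8]Traceback (most recent call last):
  File "<string>", line 4, in <module>
    gs,gt=knob((248,191),(393,278))
          ~~~~^^^^^^^^^^^^^^^^^^^^^
  File "h.py", line 33, in knob
    X,e=tri(gs,knobpix(gs,ns,r)[0],gt,knobpix(gt,nt,r)[0]); d=X[:2]-C
                                      ~~~~~~~^^^^^^^^^
  File "h.py", line 22, in knobpix
    i=min(k,key=lambda i:np.hypot(*(c[i]-near))); return c[i],s[i]
ValueError: min() iterable argument is empty
```

The move was refused because every row needs all three keys. In the top view the gripper hides the knob, so I'll locate it from the scene view alone, using the 130 mm lever radius.

Call:
apply_moves:
  commands:
    - {"grip": 0, "delta_pos": [-20, 0, 0], "dr": [0, 0, 0]}
    - {"grip": 0, "delta_pos": [-21, 0, 0], "dr": [0, 0, 0]}
    - {"grip": 0, "delta_pos": [0, 0, 24], "dr": [0, 0, 0]}
    - {"grip": 0, "delta_pos": [0, 0, 24], "dr": [0, 0, 0]}
    - {"grip": 0, "delta_pos": [0, 0, 24], "dr": [0, 0, 0]}
    - {"grip": 0, "delta_pos": [0, 0, 23], "dr": [0, 0, 0]}
    - {"grip": 0, "delta_pos": [0, 0, 0], "dr": [0, 0, 0]}
    - {"grip": 0, "delta_pos": [0, -10, 0], "dr": [0, 0, 0]}
    - {"grip": 0, "delta_pos": [0, -5, 0], "dr": [0, 0, 0]}
    - {"grip": 0, "delta_pos": [0, -5, 0], "dr": [0, 0, 0]}
    - {"grip": 0, "delta_pos": [0, 0, 0], "dr": [0, 0, 0]}

```text
clock: 2.87
tcp_pos: [0.4994, -0.0648, 0.1371]
tool_rot: [-1.944, 2.467, -0.001]
ft_force: [0.6, -1.0, 0.6]
gripper_width: -0.0001
grasp_force: 0.0
```

```bash
cat >> h.py <<'E'
def knob1(near,r=40,n='scene'):
    g=bot.grab_frame(n); u,s=knobpix(g,near,r); c,d=ray(g,*u); d/=np.linalg.norm(d)
    o=c-np.r_[C,.04]; b=o@d; D=b*b-o@o+.13**2
    k=o+d*(-b-np.sqrt(max(D,0))); kx,ky=k[:2]@ux,k[:2]@uy
    print('px',np.round(u,1),s[2:],'knob winder mm',np.round([kx*1e3,ky*1e3,k[2]*1e3+40],1),'shift',round(float(np.arcsin(kx/.13)),3),'select',round(float(np.arctan2(-ky,k[2])),3)); return g
E
python3 -c "
from h import *
st((-30,34,135))
gs=knob1((248,191))
a=cv2.resize(gs['frame'][130:300,130:370,::-1],None,fx=3,fy=3);cv2.imwrite('pics/s1.png',a)"
```

```text
t 2.8667 tcp winder mm [-77.6  33.5 137.1] toolx deg -103.52 tilt -0.9999996666476345 F [ 0.6 -1.   0.6] w -8.083720019170586e-05
tool delta mm [ -0.5 -47.6   2.2]Traceback (most recent call last):
  File "<string>", line 4, in <module>
    gs=knob1((248,191))
  File "h.py", line 36, in knob1
    g=bot.grab_frame(n); u,s=knobpix(g,near,r); c,d=ray(g,*u); d/=np.linalg.norm(d)
                             ~~~~~~~^^^^^^^^^^
  File "h.py", line 22, in knobpix
    i=min(k,key=lambda i:np.hypot(*(c[i]-near))); return c[i],s[i]
ValueError: min() iterable argument is empty
```

```bash
python3 -c "
from h import *
g=bot.grab_frame('scene')
a=cv2.resize(g['frame'][130:300,130:370,::-1],None,fx=3,fy=3);cv2.imwrite('pics/s1.png',a)
print(g['frame'][184:198,248].tolist())"
```

```text
[[56, 19, 15], [73, 6, 0], [79, 8, 3], [85, 10, 3], [80, 0, 0], [87, 7, 0], [88, 12, 7], [88, 9, 0], [87, 0, 14], [86, 7, 0], [84, 3, 8], [82, 7, 0], [78, 3, 0], [74, 0, 0]]
```

View pics/s1.png

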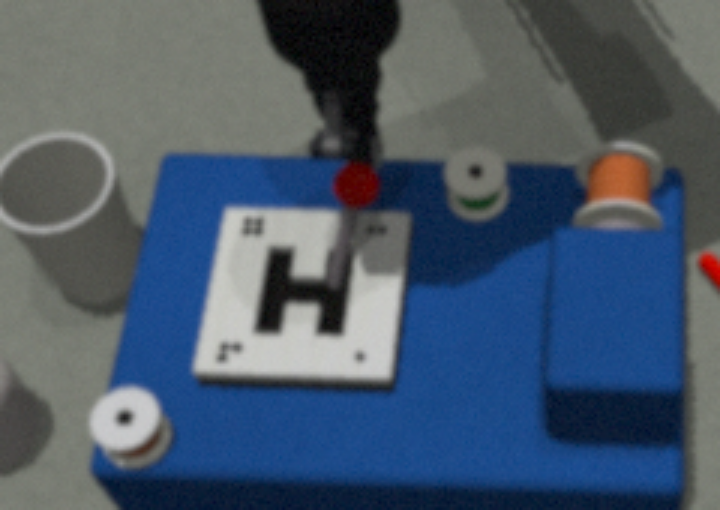

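The knob is in the gripper's shadow at about (248.7,191.3), with the finger just behind it. I'll loosen the red threshold and start pushing forward.

```bash
sed -i "s/m=((im.*astype(np.uint8)/m=((im[...,0]>45)\&(im[...,0]>2.5*im[...,1])\&(im[...,0]>2.5*im[...,2])).astype(np.uint8)/" h.py
python3 -c "
from h import *
knob1((248,191))"
```

```text
px [248.6 191.1] [ 14  15 157] knob winder mm [-45.4  34.5 156.8] shift -0.357 select -0.287
```

Call:
apply_moves:
  commands:
    - {"grip": 0, "delta_pos": [0, -4, 0], "dr": [0, 0, 0]}
    - {"grip": 0, "delta_pos": [0, -4, 0], "dr": [0, 0, 0]}
    - {"grip": 0, "delta_pos": [0, -4, 0], "dr": [0, 0, 0]}
    - {"grip": 0, "delta_pos": [0, -4, 0], "dr": [0, 0, 0]}
    - {"grip": 0, "delta_pos": [0, -4, 0], "dr": [0, 0, 0]}
    - {"grip": 0, "delta_pos": [0, -3, 0], "dr": [0, 0, 0]}
    - {"grip": 0, "delta_pos": [0, 0, 0], "dr": [0, 0, 0]}

```text
clock: 3.6
tcp_pos: [0.5213, -0.0702, 0.1361]
tool_rot: [1.946, -2.466, -0.0]
ft_force: [-0.6, 0.9, 1.0]
gripper_width: -0.0002
grasp_force: 0.4
```

```bash
python3 -c "
from h import *
st((-30,34,135))
knob1((246,196))"
```

```text
t 3.6 tcp winder mm [-55.1  33.3 136.1] toolx deg -103.46 tilt -0.9999998978138691 F [-0.6  0.9  1. ] w -0.00021253944134898373
tool delta mm [ -0.6 -25.1   1.1]
px [248.2 198.4] [ 13  12 125] knob winder mm [-26.1  36.7 161.9] shift -0.202 select -0.293
```

The knob moves with the fingertip, 29 mm ahead of the TCP. I'll push 26 mm more to reach neutral.

Call:
apply_moves:
  commands:
    - {"grip": 0, "delta_pos": [0, -4, 0], "dr": [0, 0, 0]}
    - {"grip": 0, "delta_pos": [0, -4, 0], "dr": [0, 0, 0]}
    - {"grip": 0, "delta_pos": [0, -4, 0], "dr": [0, 0, 0]}
    - {"grip": 0, "delta_pos": [0, -4, 0], "dr": [0, 0, 0]}
    - {"grip": 0, "delta_pos": [0, -4, 0], "dr": [0, 0, 0]}
    - {"grip": 0, "delta_pos": [0, -3, 0], "dr": [0, 0, 0]}
    - {"grip": 0, "delta_pos": [0, -2, 0], "dr": [0, 0, 0]}
    - {"grip": 0, "delta_pos": [0, 0, 0], "dr": [0, 0, 0]}

```text
clock: 4.32
tcp_pos: [0.5455, -0.0759, 0.1361]
tool_rot: [1.946, -2.466, -0.0]
ft_force: [-0.6, 1.2, 0.9]
gripper_width: 0.0001
grasp_force: 0.3
```

```bash
python3 -c "
from h import *
st()
knob1((247,206))"
```

```text
t 4.3167 tcp winder mm [-30.2  33.4 136.1] toolx deg -103.46 tilt -0.9999999584505597 F [-0.6  1.2  0.9] w 0.00011957661828574157
px [246.8 209.9] [ 14  14 124] knob winder mm [1.000e-01 3.770e+01 1.644e+02] shift 0.001 select -0.295
```

Neutral reached (shift about 0). Now I'll go around to the knob's left side.

Call:
apply_moves:
  commands:
    - {"grip": 0, "delta_pos": [0, 12, 0], "dr": [0, 0, 0]}
    - {"grip": 0, "delta_pos": [-15, 0, 0], "dr": [0, 0, 0]}
    - {"grip": 0, "delta_pos": [-15, 0, 0], "dr": [0, 0, 0]}
    - {"grip": 0, "delta_pos": [-15, 0, 0], "dr": [0, 0, 0]}
    - {"grip": 0, "delta_pos": [0, 0, 0], "dr": [0, 0, 0]}
    - {"grip": 0, "delta_pos": [0, -14, 0], "dr": [0, 0, 0]}
    - {"grip": 0, "delta_pos": [0, -14, 0], "dr": [0, 0, 0]}
    - {"grip": 0, "delta_pos": [0, -14, 0], "dr": [0, 0, 0]}
    - {"grip": 0, "delta_pos": [0, 0, 0], "dr": [0, 0, 0]}
    - {"grip": 0, "delta_pos": [4, 0, 0], "dr": [0, 0, 0]}
    - {"grip": 0, "delta_pos": [4, 0, 0], "dr": [0, 0, 0]}
    - {"grip": 0, "delta_pos": [0, 0, 0], "dr": [0, 0, 0]}

```text
clock: 5.37
tcp_pos: [0.5824, -0.0476, 0.1365]
tool_rot: [-1.945, 2.467, -0.0]
ft_force: [-0.4, 0.3, 0.1]
gripper_width: 0.0001
grasp_force: 0.0
```

```bash
python3 -c "
from h import *
st((0,-16,136))
knob1((247,210))"
```

```text
t 5.3667 tcp winder mm [ -0.9  69.6 136.5] toolx deg -103.48 tilt -0.999999990708365 F [-0.4  0.3  0.1] w 9.400484072021255e-05
tool delta mm [85.6 -0.8  0.5]
px [246.  208.6] [ 14  15 153] knob winder mm [ -2.3  36.2 164.8] shift -0.017 select -0.282
```

Call:
apply_moves:
  commands:
    - {"grip": 0, "delta_pos": [5, 0, 0], "dr": [0, 0, 0]}
    - {"grip": 0, "delta_pos": [5, 0, 0], "dr": [0, 0, 0]}
    - {"grip": 0, "delta_pos": [5, 0, 0], "dr": [0, 0, 0]}
    - {"grip": 0, "delta_pos": [5, 0, 0], "dr": [0, 0, 0]}
    - {"grip": 0, "delta_pos": [5, 0, 0], "dr": [0, 0, 0]}
    - {"grip": 0, "delta_pos": [5, 0, 0], "dr": [0, 0, 0]}
    - {"grip": 0, "delta_pos": [5, 0, 0], "dr": [0, 0, 0]}
    - {"grip": 0, "delta_pos": [5, 0, 0], "dr": [0, 0, 0]}
    - {"grip": 0, "delta_pos": [5, 0, 0], "dr": [0, 0, 0]}
    - {"grip": 0, "delta_pos": [5, 0, 0], "dr": [0, 0, 0]}
    - {"grip": 0, "delta_pos": [5, 0, 0], "dr": [0, 0, 0]}
    - {"grip": 0, "delta_pos": [0, 0, 0], "dr": [0, 0, 0]}

```text
clock: 6.42
tcp_pos: [0.5698, -0.1013, 0.1362]
tool_rot: [1.945, -2.467, -0.0]
ft_force: [-0.0, -0.4, -0.2]
gripper_width: 0.0001
grasp_force: 0.0
```

```bash
python3 -c "
from h import *
st((0,-16,136))
knob1((232,208))"
```

```text
t 6.4167 tcp winder mm [ -0.6  14.4 136.2] toolx deg -103.49 tilt -0.9999998033536689 F [-0.  -0.4 -0.2] w 0.00012849847953795793
tool delta mm [30.4 -0.6  0.2]
px [215.4 206.5] [ 8 11 57] knob winder mm [ -2.3 -17.6 168.8] shift -0.018 select 0.135
```

Call:
apply_moves:
  commands:
    - {"grip": 0, "delta_pos": [5, 0, 0], "dr": [0, 0, 0]}
    - {"grip": 0, "delta_pos": [5, 0, 0], "dr": [0, 0, 0]}
    - {"grip": 0, "delta_pos": [5, 0, 0], "dr": [0, 0, 0]}
    - {"grip": 0, "delta_pos": [5, 0, 0], "dr": [0, 0, 0]}
    - {"grip": 0, "delta_pos": [5, 0, 0], "dr": [0, 0, 0]}
    - {"grip": 0, "delta_pos": [3, 0, 0], "dr": [0, 0, 0]}
    - {"grip": 0, "delta_pos": [2, 0, 0], "dr": [0, 0, 0]}
    - {"grip": 0, "delta_pos": [0, 0, 0], "dr": [0, 0, 0]}

```text
clock: 7.13
tcp_pos: [0.563, -0.1301, 0.1363]
tool_rot: [1.945, -2.467, 0.0]
ft_force: [-0.3, -0.2, -1.3]
gripper_width: 0.0006
grasp_force: 0.0
```

Call:
apply_moves:
  commands:
    - {"grip": 0, "delta_pos": [-12, 0, 0], "dr": [0, 0, 0]}
    - {"grip": 0, "delta_pos": [-13, 0, 0], "dr": [0, 0, 0]}
    - {"grip": 0, "delta_pos": [0, 16, 0], "dr": [0, 0, 0]}
    - {"grip": 0, "delta_pos": [0, 16, 0], "dr": [0, 0, 0]}
    - {"grip": 0, "delta_pos": [0, 16, 0], "dr": [0, 0, 0]}
    - {"grip": 0, "delta_pos": [0, 0, 0], "dr": [0, 0, 0]}

```text
clock: 7.63
tcp_pos: [0.5212, -0.0926, 0.137]
tool_rot: [-1.947, 2.464, -0.0]
ft_force: [-0.6, -0.1, 0.6]
gripper_width: -0.0002
grasp_force: 0.0
```

```bash
python3 -c "
from h import *
st((-48,-40,136))
g=knob1((206,206))
a=cv2.resize(g['frame'][130:300,130:370,::-1],None,fx=3,fy=3);cv2.imwrite('pics/s2.png',a)"
```

```text
t 7.6333 tcp winder mm [-49.9  11.6 137. ] toolx deg -103.36 tilt -0.9999995954573004 F [-0.6 -0.1  0.6] w -0.0002004870773735164
tool delta mm [51.6 -1.7  0.9]
px [203.3 207.3] [ 14  13 151] knob winder mm [ -3.3 -40.3 163.5] shift -0.025 select 0.315
```

View pics/s2.png

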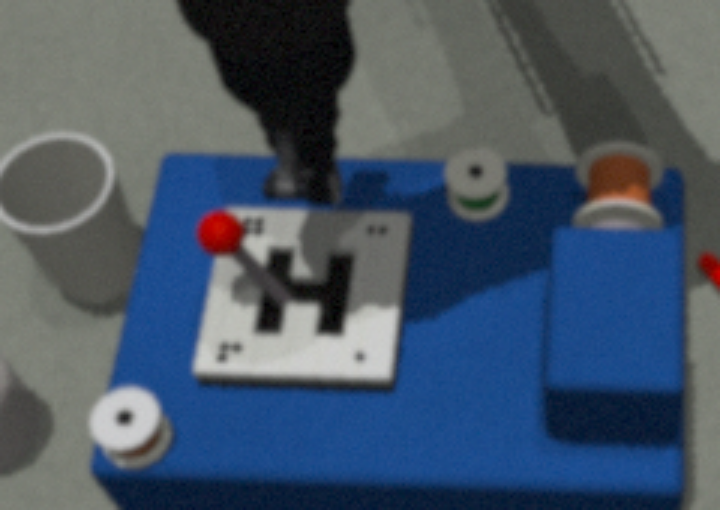

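The lever is across to the right (select 0.315, knob at about (203,207)) and still in neutral. Next I'll go behind it and push it forward.

Call:
apply_moves:
  commands:
    - {"grip": 0, "delta_pos": [17, 0, 0], "dr": [0, 0, 0]}
    - {"grip": 0, "delta_pos": [17, 0, 0], "dr": [0, 0, 0]}
    - {"grip": 0, "delta_pos": [17, 0, 0], "dr": [0, 0, 0]}
    - {"grip": 0, "delta_pos": [0, 0, 0], "dr": [0, 0, 0]}
    - {"grip": 0, "delta_pos": [0, -10, 0], "dr": [0, 0, 0]}
    - {"grip": 0, "delta_pos": [0, -5, 0], "dr": [0, 0, 0]}
    - {"grip": 0, "delta_pos": [0, -5, 0], "dr": [0, 0, 0]}
    - {"grip": 0, "delta_pos": [0, -5, 0], "dr": [0, 0, 0]}
    - {"grip": 0, "delta_pos": [0, -5, 0], "dr": [0, 0, 0]}
    - {"grip": 0, "delta_pos": [0, -5, 0], "dr": [0, 0, 0]}
    - {"grip": 0, "delta_pos": [0, -5, 0], "dr": [0, 0, 0]}
    - {"grip": 0, "delta_pos": [0, 0, 0], "dr": [0, 0, 0]}

```text
clock: 8.68
tcp_pos: [0.55, -0.1529, 0.1359]
tool_rot: [1.946, -2.466, -0.0]
ft_force: [-0.2, -0.5, 0.1]
gripper_width: 0.0001
grasp_force: 0.0
```

```bash
python3 -c "
from h import *
st((22,-40,136))
knob1((201,218))"
```

```text
t 8.6833 tcp winder mm [ -7.8 -40.3 135.9] toolx deg -103.44 tilt -0.9999999293319418 F [-0.2 -0.5  0.1] w 0.00014737308987325553
tool delta mm [ -0.3 -29.8  -0.1]
px [202.4 219.6] [ 14  13 129] knob winder mm [ 21.6 -38.  162.4] shift 0.167 select 0.301
```

Call:
apply_moves:
  commands:
    - {"grip": 0, "delta_pos": [0, -5, 0], "dr": [0, 0, 0]}
    - {"grip": 0, "delta_pos": [0, -5, 0], "dr": [0, 0, 0]}
    - {"grip": 0, "delta_pos": [0, -5, 0], "dr": [0, 0, 0]}
    - {"grip": 0, "delta_pos": [0, -5, 0], "dr": [0, 0, 0]}
    - {"grip": 0, "delta_pos": [0, -4, 0], "dr": [0, 0, 0]}
    - {"grip": 0, "delta_pos": [0, -3, 0], "dr": [0, 0, 0]}
    - {"grip": 0, "delta_pos": [0, 0, 0], "dr": [0, 0, 0]}

```text
clock: 9.32
tcp_pos: [0.5761, -0.1594, 0.136]
tool_rot: [1.946, -2.466, -0.0]
ft_force: [-0.8, 0.6, -1.0]
gripper_width: 0.0002
grasp_force: 0.2
```

```bash
python3 -c "
from h import *
st((23,-40,136))
knob1((201,232))"
```

```text
t 9.3167 tcp winder mm [ 19.1 -40.5 136. ] toolx deg -103.45 tilt -0.9999999319650347 F [-0.8  0.6 -1. ] w 0.00018237749867322883
tool delta mm [-0.5 -3.9  0. ]
px [201.6 234. ] [ 15  14 156] knob winder mm [ 46.7 -36.6 155.7] shift 0.368 select 0.306
```

Now millimetre steps until the stop is felt.

Call:
apply_moves:
  commands:
    - {"grip": 0, "delta_pos": [0, -1.5, 0], "dr": [0, 0, 0]}
    - {"grip": 0, "delta_pos": [0, -1.5, 0], "dr": [0, 0, 0]}
    - {"grip": 0, "delta_pos": [0, 0, 0], "dr": [0, 0, 0]}

```text
clock: 9.62
tcp_pos: [0.5782, -0.1598, 0.1361]
tool_rot: [1.946, -2.466, -0.001]
ft_force: [-2.0, 0.8, -0.0]
gripper_width: -0.0002
grasp_force: 1.5
```

Call:
apply_moves:
  commands:
    - {"grip": 0, "delta_pos": [0, -1, 0], "dr": [0, 0, 0]}
    - {"grip": 0, "delta_pos": [0, 0, 0], "dr": [0, 0, 0]}

```text
clock: 9.78
tcp_pos: [0.5787, -0.1599, 0.136]
tool_rot: [1.945, -2.465, -0.003]
ft_force: [-5.0, 2.7, 0.1]
gripper_width: -0.0005
grasp_force: 2.7
```

Call:
apply_moves:
  commands:
    - {"grip": 0, "delta_pos": [0, -1, 0], "dr": [0, 0, 0]}
    - {"grip": 0, "delta_pos": [0, 0, 0], "dr": [0, 0, 0]}

```text
clock: 9.95
tcp_pos: [0.5791, -0.1601, 0.1358]
tool_rot: [1.945, -2.464, -0.004]
ft_force: [-7.0, 2.8, 0.5]
gripper_width: -0.0002
grasp_force: 3.9
```

```bash
python3 -c "
from h import *
st()
knob1((201,236))"
```

```text
t 9.95 tcp winder mm [ 22.2 -40.5 135.8] toolx deg -103.44 tilt -0.9999937266170587 F [-7.   2.8  0.5] w -0.00023075883242733064
px [201.6 235.7] [ 15  15 158] knob winder mm [ 49.4 -36.4 154.6] shift 0.39 select 0.308
```

The force has risen to 7 N with the tip stalled, so the lever is at the slot's end. Backing off and moving clear.

Call:
apply_moves:
  commands:
    - {"grip": 0, "delta_pos": [0, 5, 0], "dr": [0, 0, 0]}
    - {"grip": 0, "delta_pos": [0, 15, 0], "dr": [0, 0, 0]}
    - {"grip": 0, "delta_pos": [0, 20, 0], "dr": [0, 0, 0]}
    - {"grip": 0, "delta_pos": [0, 0, -25], "dr": [0, 0, 0]}
    - {"grip": 0, "delta_pos": [0, 0, -25], "dr": [0, 0, 0]}
    - {"grip": 0, "delta_pos": [0, 0, -25], "dr": [0, 0, 0]}
    - {"grip": 0, "delta_pos": [0, 0, -25], "dr": [0, 0, 0]}
    - {"grip": 0, "delta_pos": [0, 30, 0], "dr": [0, 0, 0]}
    - {"grip": 0, "delta_pos": [0, 30, 0], "dr": [0, 0, 0]}
    - {"grip": 0, "delta_pos": [0, 20, 0], "dr": [0, 0, 0]}
    - {"grip": 0, "delta_pos": [0, 0, 0], "dr": [0, 0, 0]}
    - {"grip": 0, "delta_pos": [0, 0, 0], "dr": [0, 0, 0]}

```text
clock: 11.0
tcp_pos: [0.4638, -0.1324, 0.2378]
tool_rot: [-1.945, 2.463, -0.004]
ft_force: [-0.3, -0.7, 0.5]
gripper_width: -0.0
grasp_force: 0.0
```

```bash
python3 -c "
from h import *
st()
g=knob1((201,236))
cv2.imwrite('pics/s3.png',g['frame'][:,:,::-1])"
```

```text
t 11.0 tcp winder mm [-96.4 -40.6 237.8] toolx deg -103.41 tilt -0.999990602757962 F [-0.3 -0.7  0.5] w -2.6673152496721736e-05
px [200.8 235.1] [ 15  13 158] knob winder mm [ 48.3 -37.9 154.6] shift 0.381 select 0.32
```

View pics/s3.png

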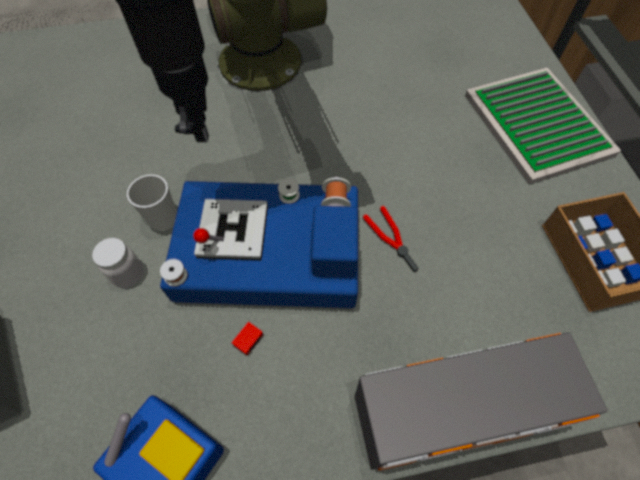

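The lever stands in the far right slot (knob at (201,235)), the arm is clear, and the other items look unmoved. One cross-check from the top camera.

```bash
python3 -c "
from h import *
g=bot.grab_frame('top'); X=np.r_[C+ux*.0517-uy*.037,.154]; p=proj(g,X); print(p)
knob1(p,30,'top'); knob((201,235),p,30)"
```

```text
(np.float64(437.2831561258473), np.float64(238.22760073422728))
px [437.2 239.2] [ 14  13 139] knob winder mm [ 49.6 -37.2 154.3] shift 0.392 select 0.315
knob winder mm [ 49.3 -37.1 156.4   0.6]
```

```bash
python3 -c "
from cell import bot
print(bot.finish_job())"
```

```text
the job is handed in; nothing more can be done
None
```

The winder is in third gear: I pushed the lever to neutral, across to the right and forward until it stopped against the slot end (camera shift about 0.39 rad, nominal end 0.41). The arm is clear, nothing else on the bench appears to have moved, and the job is handed in at about 11 s.

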